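Put the hole-saw set back on its stand

TASK

Put the hole-saw set back on its stand. Set the three loose hole saws, teeth down, over the three bare pegs in falling order of size, starting next to the biggest saw that is already at one end of the stand. Pick up the two pilot drills together as a pair and lay them side by side, lengthwise, inside the black tray at the other end.

Things in the scene. Friction and masses are not known exactly. Their poses are not given: they have to be found in the camera images.
- saw_large: a blue steel hole saw, a round cup standing teeth down, 64 mm outside diameter, 48 mm high, open underneath (inside diameter 58 mm, inside depth 42 mm); origin at the centre of its underside, z up; the largest of the three loose saws, about 0.22 kg
- saw_medium: a blue steel hole saw, a round cup standing teeth down, 51 mm outside diameter, 48 mm high, open underneath (inside diameter 45 mm, inside depth 42 mm); origin at the centre of its underside, z up; the middle one of the three loose saws, about 0.16 kg
- saw_small: a blue steel hole saw, a round cup standing teeth down, 38 mm outside diameter, 48 mm high, open underneath (inside diameter 32 mm, inside depth 42 mm); origin at the centre of its underside, z up; the smallest of the three loose saws, about 0.10 kg
- saw_biggest: the biggest blue hole saw, 76 mm diameter, 48 mm high, fixed on one end of the stand (either end, 180 mm from the stand's middle), with an arbor (dark nut, bright hex shank, 37 mm in all) standing up from its back; origin at the centre of its underside, on the board's top
- stand: fixed plywood board 124 x 460 x 18 mm on the desk with three upright wooden pegs (12 mm diameter, 30 mm high). Origin at the centre of its underside; x across the board, away from the robot, y along the row, z up. Pegs at x = 0, y = -90, 0, +90 mm, from z = 18 to 48 mm. A seated saw's underside is at z = 18 mm. Room for fingers is best across the board (along x)
- tray: black drill tray 118 x 46 x 20 mm, fixed on the stand's other end, 180 mm from its middle. Origin at the centre of its underside, on the board's top; x along the tray (across the board), z up. Inner floor at z = 8 mm, 110 x 36 mm, walls to z = 20 mm; the middle 52 mm have no side walls and only a 3 mm floor, so that fingers can reach down beside the drills
- drill_1: pilot drill 90 mm long lying flat: dark six-sided shank, bit with brass-coloured flutes; behaves as a 10 x 10 mm square bar, does not roll, 0.05 kg. Origin at the middle of its underside; x along it to the point, y sideways, z up. At the start drill_2 lies parallel on its +y side, 0.5 mm away, so both can be pinched together, 20.5 mm wide
- drill_2: the second pilot drill, the same as drill_1, lying beside it
Mind the look-alikes: they are no part of the job. Leave any red or yellow look-alike of the saw_medium alone.

How it is judged:
By the outcome, as a careful person would: the job done as asked, in the order asked, and still so for the second after the job is handed in, with the robot touching nothing.
It also fails if it takes over 96 s, if anything falls off the work surface, if the arm or the gripper's body presses on something with over 40 N, if the wrist force passes 120 N, or if a joint passes its speed limit or range.

ROBOT

A 6-joint arm with a two-finger parallel gripper is mounted at the origin on a cart in front of the work surface, level with it; the furniture and walls round the work are solid. World frame = base frame: x ahead of the robot, y to its left, z up, the work surface at z = 0. Lengths are in mm, angles in rad, forces in N, time in s.
With the tool pointing down it reaches from about 300 to 875 mm from the base axis. Payload 4.2 kg.
Tool frame: the origin (TCP) lies on the centre line of the jaws, within the pads' length; the fingertips stand 22 mm ahead of it and the grasp point (between the pads) lies 3 mm ahead of it; z points along the fingers, y is the line along which they close (so a half turn about z gives the same grasp; the last joint's range is limited). The gripper opens to 85 mm and grips with 20 to 120 N. Pads are 22 mm wide; open, the fingers measure 114 mm over their backs; the gripper's body (76 mm by 85 mm) begins 54 mm behind the grasp point. The pads swing forward as they close: fully open they stand 13 mm farther back than shut.
Start: joints at [1.11, 0.32, 1.565, -0, 1.257, -0.02], TCP at [245.334, 520.048, 253.338] pointing down, gripper open.
Joint ranges: [-3.11, 3.11], [-0.84, 2.01], [0.21, 2.61], [-1.34, 4.49], [0.05, 2.63], [-2.56, 2.56]. Speed limits (rad/s): [2.57, 2.57, 3.14, 3.14, 3.14, 3.14].

INTERFACE

Orientations are given as a rotation vector (axis times angle).
In Python, from plant import ctrl, vision, order gives the robot as it stands.
- The arm moves only by the shell command python3 -m handwheel 'ROWS' [OPENING] [FORCE]. ROWS is JSON, a list of rows, each a list of 2 entries, a list of its own where there are three numbers: the shift along the tool's x, y, z in mm, then the turn about the tool's z in rad. A call has 1 to 12 rows; each row is the pose to reach, as a shift and turn from the pose commanded when the call began, along the tool's axes at that moment; what a row does not reach only later rows make up. A row lasts 1/10 s, in which the tool goes at most 50 mm and 8.59 degrees, less where a joint would pass 70% of its speed; a pose out of reach is approached as far as the arm can. A call with a gripper value outside its range is refused whole. OPENING is the closure, from -1 (fully open) to 1 (shut), set as the call begins (- or left out, the last holds). The fingers move at their own pace and stop on an object; FORCE is the grip in N (left out, the last holds). Time passes only in rows, so rows that repeat a pose let the fingers close. It gives the time, the measured TCP pose, the force, the opening and the grip force at its end, in the units of the state.
- ctrl.get_obs(): the state, without advancing time (a new reading comes with each control period).
- vision.grab_frame(name): name is "side" or "top" or "wrist"; returns the picture (384x512x3 uint8, red, green, blue); there is no depth.
- vision.camera_info(name): a dict with "fx", "fy", "cx", "cy" (pixels), "D" ([k1, k2, p1, p2, k3] as OpenCV has them; the pictures are not rectified), "R" (3x3) and "t" (3): a world point X has camera coordinates R X + t; the wrist camera has in their place "tool_from_camera" (4x4, takes a point from camera to tool coordinates, whose origin is the TCP and whose axes are the flange's). Camera axes: x right, y down, z forward; pixel columns grow to the right and rows downward; lengths in mm; the calibration is good to about 2 mm. A picture is of the moment at which its call begins: read the wrist's pose just before it. camera_info takes no time and is no camera call.
- order.hand_in(): hands the job in; it is judged then, once.
The state is a dict: "time": time; "joint_pos": joint angles; "qd": joint speeds; "effort": joint torques, N m; "tool_pos": TCP position; "ee_rot": TCP orientation; "wrist_force": force on the tool from outside, world axes, zero at the start; "wrist_torque": the same for the moment, N m; "grip_width": finger opening in mm; "grasp_force": force on a finger pad.
Only numpy, scipy, OpenCV 4.12 (cv2) and the standard library are available. Lean on these libraries where they do the work, as an engineer would, in place of code of your own. Each camera call takes 0.05 s, during which the arm holds its last target. There are 200 camera calls.

## Working session

There is one attempt and no reset: what is moved stays moved. The work goes in short steps, Python scripts to look and compute and a shell command to move; the robot and the scene stay as the last step left them, time stands still between calls to the robot, and variables do not carry over. Pictures are saved under pics/ and viewed, at most 14 in all, crops included, and the job is handed in when it is done.

```bash
ls; mkdir -p pics
python3 - <<'E'
from plant import ctrl, vision
import cv2
print(ctrl.get_obs())
for n in("top","side"):
    im=vision.grab_frame(n); cv2.imwrite(f"pics/{n}0.png",im[:,:,::-1]); i=vision.camera_info(n); print(n,i)
print(vision.camera_info("wrist"))
E
```

```text
pics
{'time': 0.0, 'joint_pos': array([ 1.11001313e+00,  3.20292313e-01,  1.56565829e+00, -1.33228659e-07,
        1.25738570e+00, -2.00094455e-02]), 'qd': array([-0.0001862 ,  0.00139488,  0.0008975 , -0.00281263,  0.00082319,
        0.0010255 ]), 'effort': array([ 3.38551044e-04, -4.15521133e+01, -2.34165055e+01, -3.70915893e-05,
        8.03124887e-03,  7.84309321e-06]), 'tool_pos': array([245.13254342, 519.65909893, 252.49003104]), 'ee_rot': array([-6.86683603e-01, -3.06520073e+00,  2.65985003e-03]), 'wrist_force': array([-0.86769188,  0.39369254,  0.49179621]), 'wrist_torque': array([-0.02499311,  0.03293674,  0.00386154]), 'grasp_force': 0.0, 'grip_width': 85.42898562900447}
top {'fx': 360.7205014079572, 'fy': 360.7205014079572, 'cx': 251.95719826253128, 'cy': 192.35560855052566, 'D': array([-0.02759085,  0.        ,  0.        ,  0.        ,  0.        ]), 'R': array([[ 0.00446263, -0.99994848,  0.00911693],
       [-0.98750508, -0.00584289, -0.15747879],
       [ 0.15752395, -0.00830025, -0.98748028]]), 't': array([-56.70520219, 521.98289511, 807.0178606 ])}
side {'fx': 486.
[... 221 characters left out ...]

       [-0.33188644, -0.47686374, -0.81391177],
       [ 0.47595725,  0.66028654, -0.58093578]]), 't': array([-468.54247413,  200.80240219, 1156.84855655])}
{'fx': 337.5462101267662, 'fy': 337.5462101267662, 'cx': 258.6420478789233, 'cy': 189.45531517927319, 'D': array([-0.04514273,  0.        ,  0.        ,  0.        ,  0.        ]), 'tool_from_camera': array([[-8.66998514e-04, -9.50312594e-01, -3.11296035e-01,
         8.03321980e+01],
       [ 9.99999537e-01, -9.53774290e-04,  1.26521391e-04,
         2.16199835e-01],
       [-4.17141026e-04, -3.11295781e-01,  9.50312981e-01,
        -1.21051685e+02],
       [ 0.00000000e+00,  0.00000000e+00,  0.00000000e+00,
         1.00000000e+00]])}
```

View pics/top0.png

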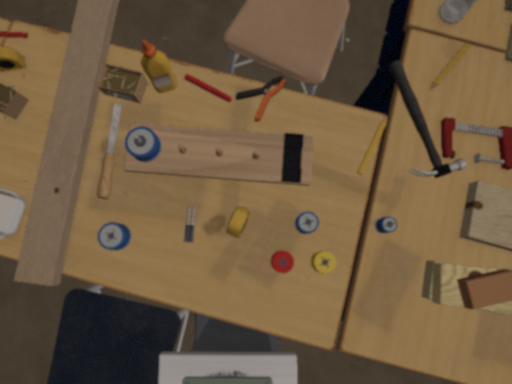

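View pics/side0.png

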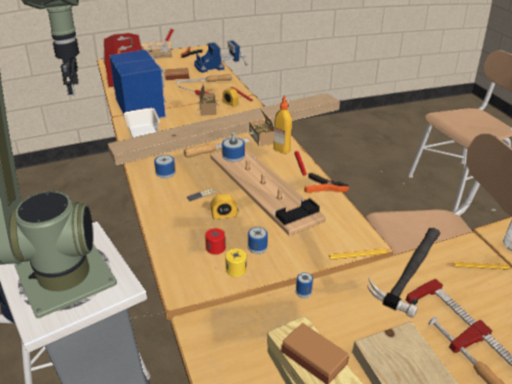

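The top view shows these items, by pixel:
- Blue saws: (114,236), (307,222) and (388,224). By apparent size these look like large, medium and small.
- Biggest saw, fixed: (143,143). Pegs: (182,149), (219,153) and (255,156). Tray: (292,158).
- Drills: (190,224).
- Look-alikes, to be left alone: red (283,262) and yellow (324,262).
- A plank crosses at the left. It is an obstacle and I need its height.

The side view agrees.

```bash
cat > h.py <<'E'
import numpy as np, cv2
from plant import ctrl, vision
from scipy.spatial.transform import Rotation as Ro
def cam(n,obs=None):
    i=vision.camera_info(n); K=np.array([[i['fx'],0,i['cx']],[0,i['fy'],i['cy']],[0,0,1]])
    if n=="wrist":
        T=np.eye(4);T[:3,:3]=Ro.from_rotvec(obs['ee_rot']).as_matrix();T[:3,3]=obs['tool_pos']
        W=T@i['tool_from_camera']; R=W[:3,:3].T; t=-R@W[:3,3]
    else: R,t=np.array(i['R']),np.array(i['t'])
    return K,i['D'],R,t
def ray(c,uv):
    K,D,R,t=c; p=cv2.undistortPoints(np.array([[uv]],float),K,D)[0,0]
    d=R.T@np.array([p[0],p[1],1]); return -R.T@t,d/np.linalg.norm(d)
def onz(c,uv,z):
    o,d=ray(c,uv); return o+d*(z-o[2])/d[2]
def tri(c1,u1,c2,u2):
    o1,d1=ray(c1,u1);o2,d2=ray(c2,u2)
    s=np.linalg.lstsq(np.c_[d1,-d2],o2-o1,rcond=None)[0]
    a,b=o1+d1*s[0],o2+d2*s[1]; return (a+b)/2,np.linalg.norm(a-b)
def proj(c,X):
    K,D,R,t=c; return cv2.projectPoints(np.array([X],float),cv2.Rodrigues(R)[0],t,K,np.array(D))[0][0,0]
def blobs(im,lo,hi,amin=60):
    m=cv2.inRange(cv2.cvtColor(im,cv2.COLOR_RGB2HSV),lo,hi)
    return [c for c in cv2.findContours(m,cv2.RETR_EXTERNAL,cv2.CHAIN_APPROX_NONE)[0] if cv2.contourArea(c)>amin]
BL=((100,110,60),(122,255,255))
def show(f,im,box,s):
    x0,y0,x1,y1=box; cv2.imwrite(f,cv2.resize(im[y0:y1,x0:x1,::-1],None,fx=s,fy=s,interpolation=cv2.INTER_CUBIC))
E
python3 - <<'E'
from h import *
np.set_printoptions(precision=1,suppress=True)
t=cv2.imread("pics/top0.png")[:,:,::-1].copy(); s=cv2.imread("pics/side0.png")[:,:,::-1].copy()
ct,cs=cam("top"),cam("side")
for c in blobs(t,*BL): 
    (u,v),r=cv2.minEnclosingCircle(c); p=onz(ct,(u,v),48); q=onz(ct,(u+r,v),48)
    print("top",(u,v),r,p,"dia",2*np.linalg.norm(p-q))
for c in blobs(s,*BL):
    x,y,w,h=cv2.boundingRect(c); print("side",x,y,w,h)
print("pegs+tray z48/38",[onz(ct,q,48) for q in((182,149),(219,153),(255,156))],onz(ct,(292,158),38))
print("drill",onz(ct,(190,224),10))
print("plank end corner",tri(ct,(62,284),cs,(117,158)), "far",tri(ct,(15,275),cs,(113,148)))
for n,p in (("ltop",(115,114,0)),): pass
# side rim check for saw tops: washer centres
print("tops",tri(ct,(119,236),cs,(165,158)),tri(ct,(310,222),cs,(258,230)),tri(ct,(389,224),cs,(305,275)))
show("pics/c1.png",t,(95,120,415,275),2.5)
E
```

```text
top (117.5, 236.5) 12.020915031433105 [417.  253.8  48. ] dia 55.30107280091149
top (142.9943389892578, 146.4396209716797) 16.070371627807617 [630.5 206.3  48. ] dia 76.74062427592092
side 297 280 15 15
side 249 234 18 17
side 155 161 19 14
side 223 143 21 16
side 110 51 55 66
side 195 44 28 28
pegs+tray z48/38 [array([624.7, 113. ,  48. ]), array([615.5,  24.8,  48. ]), array([608.7, -60.8,  48. ])] [ 607.  -149.9   38. ]
drill [449.3  94.5  10. ]
plank end corner (array([307.3, 378.1,  40.6]), np.float64(3.451643722509155)) far (array([330.4, 501.2,  13.4]), np.float64(11.122598998046492))
tops (array([415.4, 244. ,  69.2]), np.float64(4.470307118489748)) (array([ 452. , -186.3,   61.1]), np.float64(0.6889749630980119)) (array([ 449.4, -370.3,   54.8]), np.float64(2.6235549425309532))
```

View pics/c1.png

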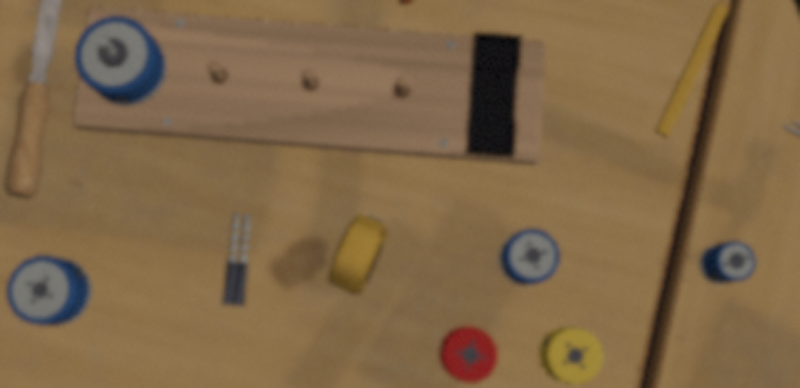

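```bash
cat >> h.py <<'E'
def to(X,yaw=None,o=None):
    "shift in tool axes to world X (TCP), turn so tool y lies at world angle yaw (rad)"
    o=o or ctrl.get_obs(); M=Ro.from_rotvec(o['ee_rot']).as_matrix()
    d=M.T@(np.array(X)-o['tool_pos']); tu=None
    if yaw is not None:
        a=np.arctan2(M[1,1],M[0,1]); tu=-((yaw-a+np.pi/2)%np.pi-np.pi/2)
    print("shift",d.round(1),"turn",tu,"t",o['time'],"tcp",o['tool_pos'].round(1),"tool y ang",np.arctan2(M[1,1],M[0,1]))
E
python3 - <<'E'
from h import *
ct=cam("top")
for n,p in dict(L=(111.8,236),M=(308.2,222.4),S=(390,224.4)).items(): print(n,onz(ct,p,48))
print("drill ends",[onz(ct,(95+u/2.5,120+v/2.5),10) for u,v in((241,214),(234,303))])
L=onz(ct,(111.8,236),48); to([L[0],L[1],175],-0.092)
E
```

```text
L [418.01868974 266.96603251  48.        ]
M [ 451.76155604 -184.14535768   48.        ]
S [ 447.86539431 -374.54758152   48.        ]
drill ends [array([493.91624448,  92.47060624,  10.        ]), array([408.24720657,  96.58395538,  10.        ])]
shift [-264.2 -154.7   77.8] turn 1.2220049072350392 t 0.1 tcp [245.2 519.7 252.6] tool y ang 1.130004907235039
```

```bash
python3 -m handwheel '[[[-30,-20,0],0.12],[[-65,-38,0],0.26],[[-100,-58,0],0.4],[[-135,-80,10],0.54],[[-170,-100,20],0.68],[[-205,-120,40],0.82],[[-235,-138,60],0.96],[[-264,-155,78],1.1],[[-264,-155,78],1.22],[[-264,-155,78],1.22],[[-264,-155,78],1.22],[[-264,-155,78],1.22]]' -1 60
python3 - <<'E'
from h import *
o=ctrl.get_obs(); im=vision.grab_frame("wrist"); cv2.imwrite("pics/w1.png",im[:,:,::-1])
c=cam("wrist",o); print(o['tool_pos'],o['joint_pos'])
for b in blobs(im,*BL): 
    (u,v),r=cv2.minEnclosingCircle(b); print(u,v,r,onz(c,(u,v),48))
print(proj(c,[418,267,48]))
E
```

```text
time: 1.3
tool_pos: [417.8, 267.8, 175.7]
ee_rot: [2.316, 2.122, 0.001]
wrist_force: [1.2, 1.6, 0.8]
grip_width: 85.4
grasp_force: 0.0
[417.84695164 267.84043884 175.6708872 ] [5.46782243e-01 2.62973131e-01 1.85881603e+00 1.34524809e-04
 1.01894647e+00 6.33990165e-01]
495.2875061035156 250.0 32.10745620727539 [612.22081061 195.46223151  48.        ]
261.5 180.0 42.14567947387695 [420.33012923 274.24759096  48.        ]
[259.30353384 189.18893109]
```

View pics/w1.png

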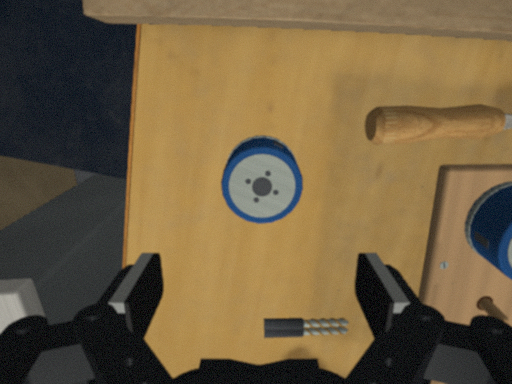

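The wrist view shows saw_large's disc centre at (262,187), where the prediction was (259,189). That puts it at about (420,269). The plank is clear at the top edge, and the drills are at (305,327).

```bash
python3 -m handwheel '[[[1.5,2,40],0],[[1.5,2,80],0],[[1.5,2,115],0],[[1.5,2,135],0],[[1.5,2,145],0],[[1.5,2,145],0],[[1.5,2,145],0]]' -1 60; python3 -m handwheel '[[[0,0,0],0],[[0,0,0],0],[[0,0,0],0],[[0,0,0],0],[[0,0,0],0],[[0,0,0],0],[[0,0,0],0]]' 1 60;  python3 - <<'E'
from h import *
ct=cam("top")
# stand frame from saw-biggest/pegs
P=np.array([onz(ct,(95+u/2.5,120+v/2.5),48) for u,v in((219,74),(310,82),(402,89))]);print(P)
to([P[0][0],P[0][1],150],-0.092)
E
```

```text
time: 2.05
tool_pos: [420.7, 269.3, 31.2]
ee_rot: [2.318, 2.12, 0.003]
wrist_force: [-0.2, -0.6, -0.5]
grip_width: 85.5
grasp_force: 0.0
time: 2.75
tool_pos: [420.8, 269.1, 32.2]
ee_rot: [2.319, 2.119, 0.005]
wrist_force: [-2.4, 0.0, 7.3]
grip_width: 63.3
grasp_force: 64.7
[[623.26736199 111.50688502  48.        ]
 [615.94290245  24.77493789  48.        ]
 [609.67336856 -62.67368185  48.        ]]
shift [-138.6  216.1 -117.6] turn 0.0022756356766773234 t 2.75 tcp [420.8 269.1  32.2] tool y ang -0.08972436432332263
```

```bash
python3 -m handwheel '[[[0,0,-40],0],[[0,0,-85],0],[[0,0,-130],0],[[-30,30,-130],0],[[-60,60,-130],0],[[-90,95,-130],0],[[-120,130,-130],0],[[-139,165,-130],0],[[-139,200,-130],0],[[-139,216,-130],0],[[-139,216,-130],0],[[-139,216,-130],0]]' 1 60
python3 - <<'E'
from h import *
o=ctrl.get_obs(); im=vision.grab_frame("wrist"); cv2.imwrite("pics/w2.png",im[:,:,::-1])
c=cam("wrist",o); to([623.3,111.5,50],-0.08)
for p in((623.3,111.5),(616,24.8),(609.7,-62.7)): print(proj(c,[*p,48]))
E
```

```text
time: 3.95
tool_pos: [621.9, 110.6, 160.1]
ee_rot: [-2.319, -2.118, 0.002]
wrist_force: [-0.9, -1.1, -3.1]
grip_width: 63.2
grasp_force: 67.7
shift [  0.9   1.9 110.2] turn -0.009796854826589207 t 4.0 tcp [621.5 110.8 160.2] tool y ang -0.08979685482658914
[261.22768513 193.2123861 ]
[261.71145904 294.50278568]
[263.26346441 376.29691289]
```

View pics/w2.png

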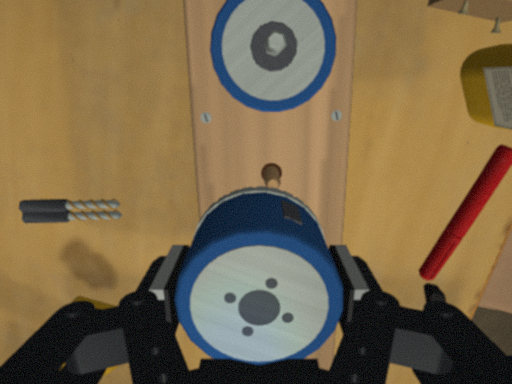

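Run:
```python
from h import *
o=ctrl.get_obs(); c=cam("wrist",o)
for z in(18,48): print(z,proj(c,[623.3,111.5,z]),onz(c,(272,168),z), onz(c,(275,42),103))
ct=cam("top"); print(-ct[2].T@ct[3]); print([onz(ct,(95+219/2.5,120+74/2.5),z) for z in (18,48)])
t=cv2.imread("pics/top0.png")[:,:,::-1]; w=cv2.imread("pics/w2.png")[:,:,::-1]
a=cv2.resize(np.ascontiguousarray(t[135:170,165:270]),None,fx=7,fy=7); b=cv2.resize(np.ascontiguousarray(w[150:200,240:345]),None,fx=7,fy=7)
cv2.imwrite("pics/pg.png",np.vstack([a,b])[:,:,::-1])
```

```text
18 [261.5277145  181.51140148] [632.68328503 122.04286789  18.        ] [637.85980835 207.61253535 103.        ]
48 [261.7966066  193.38244469] [632.21367203 129.8713183   48.        ] [637.85980835 207.61253535 103.        ]
[388.58917986 -46.95394106 879.63243846]
[array([631.73305565, 117.22314206,  18.        ]), array([623.26736199, 111.50688502,  48.        ])]
```

View pics/pg.png

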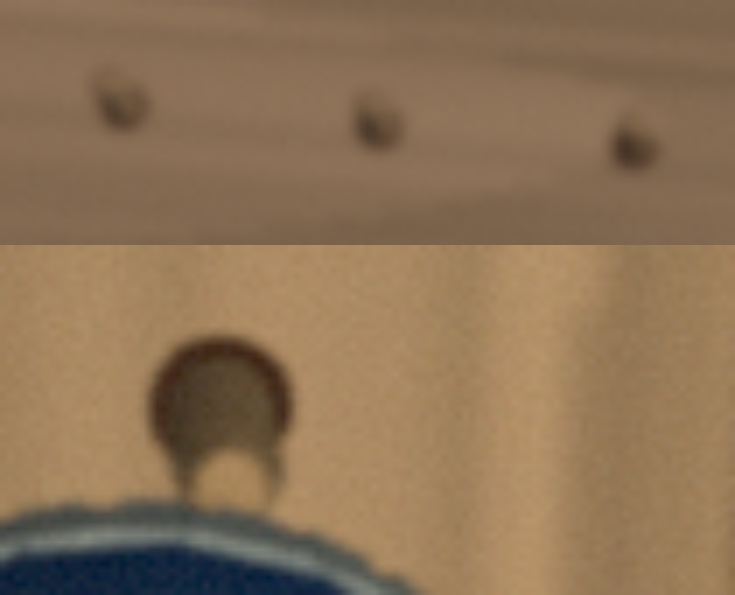

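Run:
```python
from h import *
o=ctrl.get_obs(); c=cam("wrist",o); print(onz(c,(273,185),48))
ct=cam("top"); P=np.array([onz(ct,p,48) for p in((180,147.1),(217,149.7),(253.6,152.9))]);print(P)
to([631,118.5,51],-0.08)
```

```text
[631.93987446 117.15522198  48.        ]
[[629.38111062 117.92264555  48.        ]
 [623.51800345  29.67882567  48.        ]
 [616.24760759 -57.42549645  48.        ]]
shift [  8.6   9.  109.2] turn -0.009796854826589207 t 4.0 tcp [621.5 110.8 160.2] tool y ang -0.08979685482658914
```

Peg tops from the two views agree at (631,118), (624,28.5) and (617,-61). The dark spots I first used were the peg bases. Next I lower the large saw.

```bash
python3 -m handwheel '[[[8.5,9,0],0],[[8.5,9,30],0],[[8.5,9,60],0],[[8.5,9,85],0],[[8.5,9,100],0],[[8.5,9,107],0],[[8.5,9,109.5],0],[[8.5,9,109.5],0]]' 1 60; python3 -m handwheel '[[[0,0,0],0],[[0,0,0],0],[[0,0,0],0],[[0,0,0],0],[[0,0,-30],0],[[0,0,-70],0],[[0,0,-110],0],[[0,0,-110],0]]' -1 60;  python3 - <<'E'
from h import *
to([452,-184,175],-0.08)
E
```

```text
time: 4.8
tool_pos: [632.9, 118.8, 51.4]
ee_rot: [2.318, 2.119, 0.002]
wrist_force: [0.1, -1.0, -1.6]
grip_width: 62.9
grasp_force: 67.7
time: 5.6
tool_pos: [635.9, 118.9, 167.7]
ee_rot: [2.314, 2.114, 0.017]
wrist_force: [0.7, 0.1, -0.0]
grip_width: 85.2
grasp_force: 0.0
shift [-318.2 -155.8  -10.4] turn -0.010079500745050263 t 5.6 tcp [635.9 118.9 167.7] tool y ang -0.09007950074505033
```

```bash
python3 -m handwheel '[[[-35,-15,0],0],[[-75,-35,0],0],[[-115,-55,0],0],[[-155,-75,0],0],[[-195,-95,0],0],[[-235,-115,0],0],[[-275,-135,0],0],[[-305,-150,0],0],[[-320,-185,-7],0],[[-320,-185,-7],0],[[-320,-185,-7],0],[[-320,-185,-7],0]]' -1 60
python3 - <<'E'
from h import *
o=ctrl.get_obs(); im=vision.grab_frame("wrist"); cv2.imwrite("pics/w3.png",im[:,:,::-1])
c=cam("wrist",o); to([452,-184,175],-0.08,o)
for b in blobs(im,*BL): 
    (u,v),r=cv2.minEnclosingCircle(b); print(u,v,r,onz(c,(u,v),48))
print(proj(c,[452,-184,48]))
E
```

```text
time: 6.8
tool_pos: [420.2, -183.5, 167.8]
ee_rot: [2.318, 2.119, 0.001]
wrist_force: [-0.1, -0.2, -1.0]
grip_width: 85.5
grasp_force: 0.0
shift [ 2.4 31.7 -7.2] turn -0.009591117906896152 t 6.8 tcp [ 420.2 -183.5  167.8] tool y ang -0.08959111790689622
313.5 351.0 19.137758255004883 [ 455.5636953  -339.41879631   48.        ]
302.5 180.81884765625 34.994415283203125 [ 453.25759099 -178.28607975   48.        ]
[301.20962698 188.2299093 ]
```

View pics/w3.png

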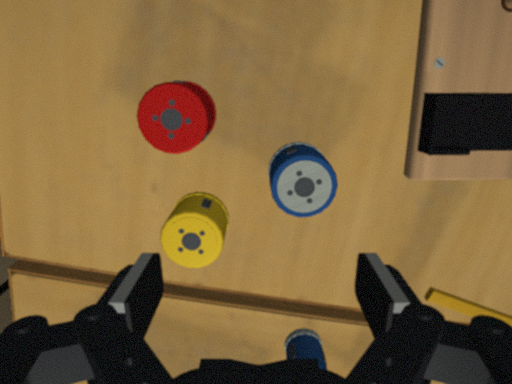

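saw_medium's hub is at (304,187), so it sits at about (454,-183). It is blue with a 51 mm disc. The red saw at (172,119) and the yellow one at (191,241) are left alone, and I narrow the jaws to stay clear of them.

```bash
python3 -m handwheel '[[[3.5,33.5,0],0],[[3.5,33.5,30],0],[[3.5,33.5,70],0],[[3.5,33.5,105],0],[[3.5,33.5,125],0],[[3.5,33.5,136],0],[[3.5,33.5,136],0],[[3.5,33.5,136],0]]' -0.5 50; python3 -m handwheel '[[[0,0,0],0],[[0,0,0],0],[[0,0,0],0],[[0,0,0],0],[[0,0,0],0],[[0,0,0],0]]' 1 50;  python3 - <<'E'
from h import *
to([624,28.5,150],-0.08)
E
```

```text
time: 7.65
tool_pos: [454.1, -183.2, 32.3]
ee_rot: [2.317, 2.119, 0.001]
wrist_force: [0.0, -0.2, 0.5]
grip_width: 64.0
grasp_force: 0.0
time: 8.25
tool_pos: [454.3, -183.5, 33.3]
ee_rot: [2.317, 2.117, 0.003]
wrist_force: [1.0, 1.1, 6.5]
grip_width: 50.5
grasp_force: 52.4
shift [ 226.4  150.3 -116.3] turn -0.010280457758994332 t 8.25 tcp [ 454.3 -183.5   33.3] tool y ang -0.09028045775899435
```

```bash
python3 -m handwheel '[[[0,0,-40],0],[[0,0,-80],0],[[25,10,-117],0],[[60,35,-117],0],[[95,60,-117],0],[[130,85,-117],0],[[165,110,-117],0],[[200,132,-117],0],[[226,150,-117],0],[[226,150,-117],0],[[226,150,-117],0]]' 1 50
python3 - <<'E'
from h import *
to([624,28.5,52],-0.08)
E
```

```text
time: 9.35
tool_pos: [622.5, 28.7, 148.6]
ee_rot: [-2.317, -2.121, 0.002]
wrist_force: [-0.4, 0.0, -1.7]
grip_width: 50.0
grasp_force: 53.0
shift [-0.   1.6 96.6] turn -0.008619002580646518 t 9.35 tcp [622.5  28.7 148.6] tool y ang -0.08861900258064657
```

```bash
python3 -m handwheel '[[[0,1.5,30],0],[[0,1.5,60],0],[[0,1.5,80],0],[[0,1.5,92],0],[[0,1.5,96.5],0],[[0,1.5,96.5],0],[[0,1.5,96.5],0]]' 1 50; python3 -m handwheel '[[[0,0,0],0],[[0,0,0],0],[[0,0,0],0],[[0,0,-30],0],[[0,0,-70],0],[[0,0,-120],0],[[0,0,-120],0]]' -0.5 50;  python3 - <<'E'
from h import *
to([448,-374,175],-0.08)
E
```

```text
time: 10.05
tool_pos: [625.1, 28.0, 53.5]
ee_rot: [2.318, 2.118, 0.003]
wrist_force: [-0.1, 0.2, -2.3]
grip_width: 50.6
grasp_force: 53.0
time: 10.75
tool_pos: [628.5, 28.4, 180.3]
ee_rot: [2.311, 2.113, 0.018]
wrist_force: [0.2, -0.2, -0.6]
grip_width: 63.5
grasp_force: 0.0
shift [-417.  -143.7    2.3] turn -0.009898608466511138 t 10.75 tcp [628.5  28.4 180.3] tool y ang -0.08989860846651114
```

```bash
python3 -m handwheel '[[[-30,-10,0],0],[[-70,-24,0],0],[[-110,-38,0],0],[[-150,-52,0],0],[[-190,-66,0],0],[[-230,-80,0],0],[[-270,-94,0],0],[[-310,-108,0],0],[[-350,-122,0],0],[[-390,-135,0],0],[[-417,-144,0],0],[[-417,-144,0],0]]' -0.5 50; python3 -m handwheel '[[[0,0,0],0],[[0,0,0],0]]'
python3 - <<'E'
from h import *
o=ctrl.get_obs(); im=vision.grab_frame("wrist"); cv2.imwrite("pics/w4.png",im[:,:,::-1])
c=cam("wrist",o); to([448,-374,31],-0.08,o)
for b in blobs(im,*BL): 
    (u,v),r=cv2.minEnclosingCircle(b); print(u,v,r,onz(c,(u,v),48))
print(proj(c,[448,-374,48]),onz(c,(260,190),48))
E
```

```text
time: 11.95
tool_pos: [442.0, -377.3, 172.1]
ee_rot: [2.323, 2.114, -0.001]
wrist_force: [0.2, 0.6, 0.2]
grip_width: 64.1
grasp_force: 0.0
time: 12.15
tool_pos: [443.7, -373.2, 172.2]
ee_rot: [-2.318, -2.12, -0.001]
wrist_force: [0.2, -0.6, 0.1]
grip_width: 64.4
grasp_force: 0.0
shift [ -0.5   4.3 141.2] turn -0.009205566775933871 t 12.15 tcp [ 443.7 -373.2  172.2] tool y ang -0.08920556677593398
267.69781494140625 181.52197265625 27.574399948120117 [ 450.78292721 -367.40990453   48.        ]
[264.77501553 190.05586001] [ 444.3669173  -373.62674426   48.        ]
```

View pics/w4.png

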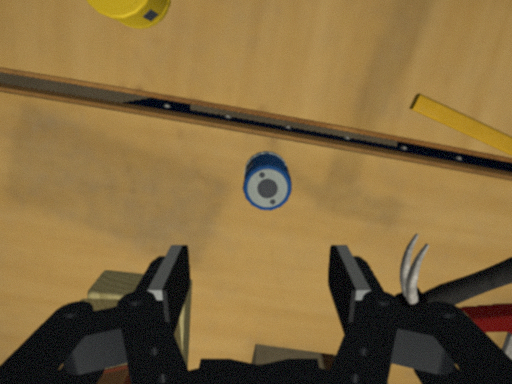

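saw_small's hub is at (267,187), so it sits at about (450,-372). The block and the hammer are clear of the jaws.

```bash
python3 -m handwheel '[[[2,6,35],0],[[2,6,75],0],[[2,6,110],0],[[2,6,130],0],[[2,6,141],0],[[2,6,141],0],[[2,6,141],0]]' -0.5 40; python3 -m handwheel '[[[0,0,0],0],[[0,0,0],0],[[0,0,0],0],[[0,0,0],0],[[0,0,0],0],[[0,0,0],0],[[0,0,0],0]]' 1 40;  python3 - <<'E'
from h import *
to([617,-61,150],-0.08)
E
```

```text
time: 12.9
tool_pos: [450.5, -372.8, 32.2]
ee_rot: [2.317, 2.119, 0.001]
wrist_force: [-0.5, -0.2, -0.0]
grip_width: 64.1
grasp_force: 0.0
time: 13.6
tool_pos: [450.3, -373.2, 32.9]
ee_rot: [2.317, 2.117, 0.001]
wrist_force: [-0.3, 0.2, 6.0]
grip_width: 38.4
grasp_force: 40.1
shift [ 325.8  138.2 -117.2] turn -0.010096479988567664 t 13.6 tcp [ 450.3 -373.2   32.9] tool y ang -0.09009647998856773
```

```bash
python3 -m handwheel '[[[0,0,-45],0],[[0,0,-90],0],[[30,12,-117],0],[[65,27,-117],0],[[100,42,-117],0],[[135,57,-117],0],[[170,72,-117],0],[[205,90,-117],0],[[240,110,-117],0],[[266,138,-117],0],[[266,138,-117],0],[[266,138,-117],0]]' 1 40; python3 -m handwheel '[[[0,0,0],0],[[0,0,0],0]]';  python3 - <<'E'
from h import *
o=ctrl.get_obs(); im=vision.grab_frame("wrist"); cv2.imwrite("pics/w5.png",im[:,:,::-1])
c=cam("wrist",o); to([617,-61,52],-0.08,o)
print(proj(c,[617,-61,48]),proj(c,[617,-61,18]))
E
```

```text
time: 14.8
tool_pos: [610.9, -119.6, 148.1]
ee_rot: [-2.317, -2.121, 0.001]
wrist_force: [-0.2, -0.1, -0.9]
grip_width: 37.9
grasp_force: 40.9
time: 15.0
tool_pos: [610.0, -121.1, 148.3]
ee_rot: [-2.32, -2.117, 0.001]
wrist_force: [-0.4, -0.2, -1.1]
grip_width: 38.1
grasp_force: 40.9
shift [60.5  1.5 96.3] turn -0.011455104715784703 t 15.0 tcp [ 610.  -121.1  148.3] tool y ang -0.09145510471578462
[261.48538433 111.63215125] [261.17581814 107.88639146]
```

View pics/w5.png

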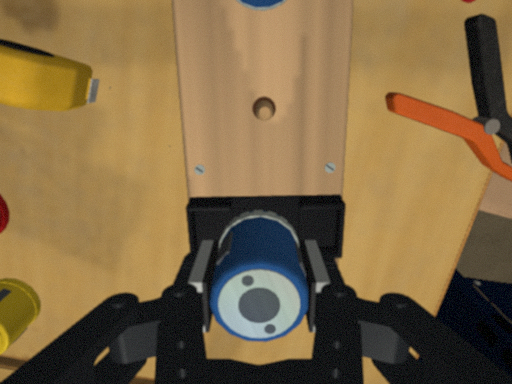

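The peg's light top is at (264,109), 2 px from the prediction, which puts it at (618.5,-59.5).

```bash
python3 -m handwheel '[[[20,3,0],0],[[45,3,0],0],[[62,3,15],0],[[62,3,45],0],[[62,3,75],0],[[62,3,90],0],[[62,3,97],0],[[62,3,97.5],0],[[62,3,97.5],0]]' 1 40; python3 -m handwheel '[[[0,0,0],0],[[0,0,0],0],[[0,0,0],0],[[0,0,-30],0],[[0,0,-70],0],[[0,0,-120],0],[[0,0,-120],0]]' -0.5 40;  python3 - <<'E'
from h import *
im=vision.grab_frame("side");show("pics/s2.png",im,(200,110,350,240),4)
M=None; to([451,94.5,170],np.arctan2(1,.048)*1)
E
```

```text
time: 15.95
tool_pos: [619.8, -59.3, 51.5]
ee_rot: [2.319, 2.118, 0.002]
wrist_force: [0.6, -0.2, -0.6]
grip_width: 37.7
grasp_force: 40.9
time: 16.65
tool_pos: [623.6, -59.1, 178.6]
ee_rot: [2.311, 2.112, 0.016]
wrist_force: [0.4, 0.3, -0.1]
grip_width: 64.2
grasp_force: 0.0
shift [ 137.5 -183.9    3.5] turn 1.5288005446514314 t 16.7 tcp [621.7 -58.9 175.2] tool y ang -0.0899589690205418
```

View pics/s2.png

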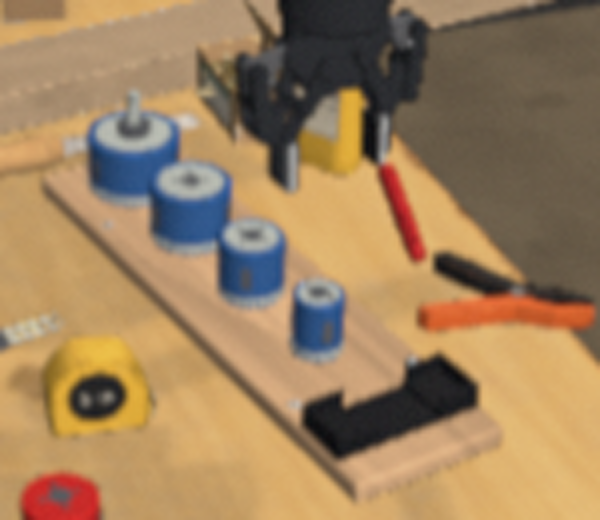

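All three saws are seated in falling order: large, medium, small. Next are the drills.

```bash
python3 -m handwheel '[[[15,-20,3],-0.14],[[30,-40,3],-0.28],[[45,-60,3],-0.42],[[60,-80,3],-0.56],[[75,-100,3],-0.7],[[90,-120,3],-0.84],[[105,-140,3],-0.98],[[120,-160,3],-1.12],[[137,-184,3],-1.26],[[137,-184,3],-1.4],[[137,-184,3],-1.54],[[137,-184,3],-1.61]]' -0.5 40; python3 -m handwheel '[[[0,0,0],0],[[0,0,0],0]]';  python3 - <<'E'
from h import *
o=ctrl.get_obs(); im=vision.grab_frame("wrist"); cv2.imwrite("pics/w6.png",im[:,:,::-1])
c=cam("wrist",o); to([451,94.5,14],1.523,o); print(o['joint_pos'])
print(proj(c,[451,94.5,10]))
E
```

```text
time: 17.9
tool_pos: [447.6, 94.4, 166.8]
ee_rot: [-0.072, -3.139, 0.001]
wrist_force: [-0.8, -0.1, 0.1]
grip_width: 63.9
grasp_force: 0.0
time: 18.1
tool_pos: [448.1, 94.2, 167.1]
ee_rot: [-0.082, -3.139, 0.0]
wrist_force: [-0.6, 0.3, -0.1]
grip_width: 64.1
grasp_force: 0.0
shift [ -3.1   0.5 153.1] turn -0.004604121460551225 t 18.1 tcp [448.1  94.2 167.1] tool y ang 1.5183958785394487
[ 1.82006654e-01  2.16520711e-01  1.95005137e+00  9.36128222e-05
  9.76441707e-01 -1.33644152e+00]
[258.76565022 180.79344379]
```

View pics/w6.png

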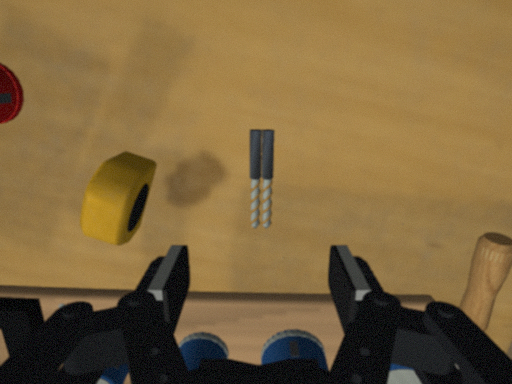

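The drill pair lies at u 249–274, v 128–227, with its centre at (261.5,178). That is about (449,96.5), and it is well aligned with the jaws.

```bash
python3 -m handwheel '[[[-1,2,40],0],[[-1,2,80],0],[[-1,2,115],0],[[-1,2,132],0],[[-1,2,142],0],[[-1,2,143],0],[[-1,2,143],0]]' -0.5 50; python3 -m handwheel '[[[0,0,0],0],[[0,0,0],0],[[0,0,0],0],[[0,0,0],0],[[0,0,0],0],[[0,0,0],0],[[0,0,0],0],[[0,0,0],0]]' 1 50;  python3 - <<'E'
from h import *
to([610.5,-150.5,120],1.571-0.08)
E
```

```text
time: 18.85
tool_pos: [450.2, 96.3, 25.3]
ee_rot: [0.08, 3.139, 0.0]
wrist_force: [-0.5, 0.4, -0.5]
grip_width: 64.2
grasp_force: 0.0
time: 19.65
tool_pos: [450.1, 96.3, 25.8]
ee_rot: [0.08, 3.139, 0.001]
wrist_force: [-1.1, -0.4, 5.4]
grip_width: 17.7
grasp_force: 49.1
shift [-172.9 -238.3  -94.1] turn 0.02871397202819348 t 19.65 tcp [450.1  96.3  25.8] tool y ang 1.5197139720281934
```

```bash
python3 -m handwheel '[[[0,0,-20],0],[[0,0,-50],0],[[0,0,-80],0],[[0,0,-120],0],[[0,0,-120],0],[[0,0,-120],0]]' 1 50
python3 - <<'E'
from h import *
o=ctrl.get_obs(); print(o['grip_width'],o['grasp_force'])
im=vision.grab_frame("wrist")[170:384,150:370]; s=vision.grab_frame("side")[80:230,120:270]
cv2.imwrite("pics/w7.png",np.hstack([cv2.resize(im,(440,428)),cv2.resize(s,(360,428),interpolation=cv2.INTER_CUBIC)])[:,:,::-1])
E
```

```text
time: 20.25
tool_pos: [449.8, 96.3, 145.5]
ee_rot: [0.08, 3.139, 0.001]
wrist_force: [0.6, -0.2, -1.2]
grip_width: 18.1
grasp_force: 49.4
18.088837067715264 49.42887783050537
```

View pics/w7.png

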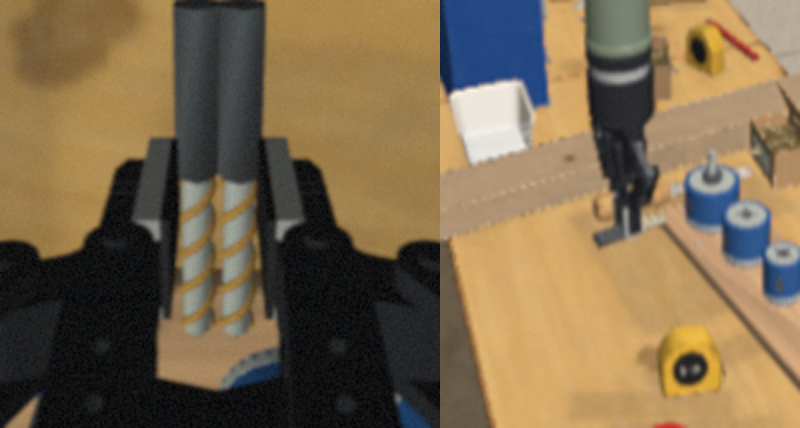

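Both drills are held level and parallel. Next I locate the tray from the clean top view.

Run:
```python
from h import *
t=cv2.imread("pics/top0.png")[:,:,::-1].copy(); ct=cam("top")
for b in blobs(t,(0,0,0),(180,255,45),300):
    x,y,w,h=cv2.boundingRect(b)
    if 270<x<300 and 120<y<170:
        r=cv2.minAreaRect(b); print(r); print(onz(ct,r[0],30),[onz(ct,p,32).round(0)[:2] for p in cv2.boxPoints(r)])
P0,P2=np.array([631,118.]),np.array([618.5,-59.5]); d=(P2-P0)/180; print("extrap",P2+d*90,np.arctan2(-d[0],-d[1]))
to([611.5,-149.5,146],1.571-0.075)
```

```text
((291.9707336425781, 157.49826049804688), (16.67705535888672, 46.91889572143555), 3.3664605617523193)
[ 610.34973858 -150.81130954   30.        ] [array([ 553., -127.]), array([ 670., -134.]), array([ 668., -175.]), array([ 551., -166.])]
extrap [ 612.25 -148.25] 0.07030646411862446
shift [-175.2 -236.9   -2.5] turn 0.023993672478321404 t 20.35 tcp [448.6  96.  143.8] tool y ang 1.5199936724783214
```

```bash
python3 -m handwheel '[[[-10,-20,0],0.02],[[-25,-50,0],0.02],[[-45,-80,0],0.02],[[-65,-110,0],0.02],[[-90,-140,0],0.02],[[-115,-170,0],0.02],[[-140,-200,0],0.02],[[-165,-225,0],0.02],[[-175,-237,0],0.02],[[-175,-237,0],0.02],[[-175,-237,0],0.02],[[-175,-237,0],0.02]]' 1 50
python3 - <<'E'
from h import *
o=ctrl.get_obs(); im=vision.grab_frame("wrist"); cv2.imwrite("pics/w8.png",im[:,:,::-1])
c=cam("wrist",o); to([611.5,-149.5,53],1.571-0.07,o); print(proj(c,[611.5,-149.5,38]))
E
```

```text
time: 21.55
tool_pos: [611.2, -148.3, 143.8]
ee_rot: [-0.11, -3.137, -0.002]
wrist_force: [0.2, -1.0, -1.0]
grip_width: 18.1
grasp_force: 49.4
shift [-0.6 -1.3 90.8] turn -0.000380598148057798 t 21.55 tcp [ 611.2 -148.3  143.8] tool y ang 1.500619401851942
[256.3336497  198.15909355]
```

View pics/w8.png

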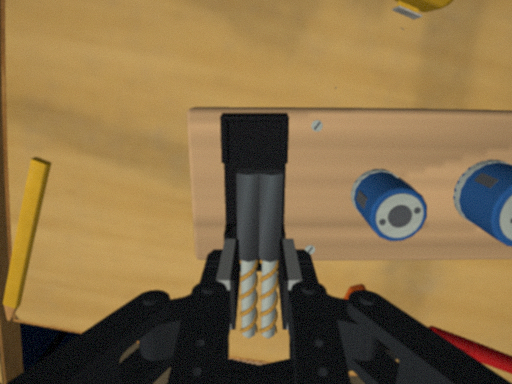

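The tray's near end is at u 222–288, v 114. I check its centre from that edge.

Run:
```python
from h import *
o=ctrl.get_obs(); c=cam("wrist",o)
a,b=onz(c,(222,114),38),onz(c,(288,114),38); print(a,b,np.linalg.norm(a-b)); e=(a+b)/2
C=e[:2]+59*np.array([.9975,-.07]); print(C)
to([C[0],C[1],53],1.501,o)
```

```text
[ 551.37211107 -167.87296966   38.        ] [ 554.47678236 -124.28119014   38.        ] 43.70219931763514
[ 611.77694672 -150.2070799 ]
shift [-0.7 -2.  91.2] turn -0.00011841253766631255 t 21.6 tcp [ 611.4 -148.3  144.2] tool y ang 1.5008815874623336
```

```bash
python3 -m handwheel '[[[-0.5,-1.5,30],0],[[-0.5,-1.5,55],0],[[-0.5,-1.5,75],0],[[-0.5,-1.5,85],0],[[-0.5,-1.5,90],0],[[-0.5,-1.5,92],0],[[-0.5,-1.5,92],0],[[-0.5,-1.5,92],0]]' 1 50; python3 -m handwheel '[[[0,0,0],0],[[0,0,0],0],[[0,0,0],0],[[0,0,0],0]]' 0.2 50; python3 -m handwheel '[[[0,0,-15],0],[[0,0,-45],0],[[0,0,-85],0],[[0,0,-125],0],[[0,0,-125],0],[[0,0,-125],0]]'
python3 - <<'E'
from h import *
im=vision.grab_frame("wrist")[60:384,120:420]; s=vision.grab_frame("side")[110:240,200:350]
cv2.imwrite("pics/w9.png",np.hstack([cv2.resize(im,(370,400)),cv2.resize(s,(430,400),interpolation=cv2.INTER_CUBIC)])[:,:,::-1])
E
```

```text
time: 22.4
tool_pos: [613.4, -151.0, 53.8]
ee_rot: [0.111, 3.138, -0.001]
wrist_force: [0.2, 0.3, -0.9]
grip_width: 18.1
grasp_force: 49.4
time: 22.8
tool_pos: [612.9, -150.9, 53.1]
ee_rot: [0.111, 3.139, 0.0]
wrist_force: [-0.2, -0.6, -0.7]
grip_width: 34.1
grasp_force: 0.0
time: 23.4
tool_pos: [613.1, -151.0, 179.0]
ee_rot: [0.111, 3.137, -0.001]
wrist_force: [0.0, 0.2, -0.7]
grip_width: 34.0
grasp_force: 0.0
```

View pics/w9.png

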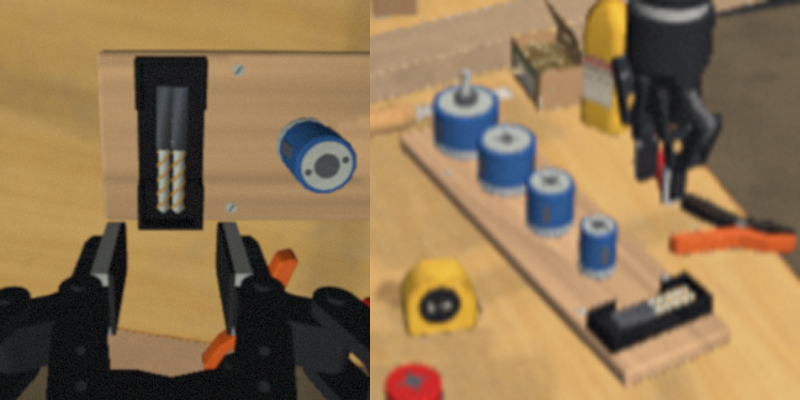

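In the picture, both drills lie flat, side by side inside the tray. The three saws are seated in order, and the gripper is clear. I hand in.

```bash
python3 -c "
from plant import order; print(order.hand_in())"
```

```text
the job is handed in; nothing more can be done
None
```

The job is handed in at about 23.5 s of the 96 s allowed: the large, medium and small saws are seated in falling order from the biggest saw, and both drills lie side by side in the tray; the hand-in returned no verdict.

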